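Uncover the calibration port of the infusion-pump analyser

ROBOT

A 7-joint arm with a two-finger parallel gripper is mounted at the origin on the work surface. World frame = base frame: x ahead of the robot, y to its left, z up, the work surface at z = 0. Lengths are in m, angles in rad, forces in N, time in s.
With the tool pointing down it reaches from about 0.35 to 0.9 m from the base axis. Payload 8.1 kg.
Tool frame: the origin (TCP) lies at the very end of the fingers, on their centre line; the grasp point (between the pads) lies 19 mm behind it; z points along the fingers, y is the line along which they close (so a half turn about z gives the same grasp; the last joint's range is limited). The gripper opens to 92 mm and grips with 3 to 60 N. Pads are 19 mm wide; open, the fingers measure 130 mm over their backs; the gripper's body (75 mm by 190 mm) begins 47 mm behind the grasp point.
Start: joints at [1.191, 0.434, 0.025, 1.573, -0.012, 1.134, -0.075], TCP at [0.171, -0.601, 0.227] pointing down, gripper open.
Joint ranges: [-2.62, 2.62], [-0.44, 2.09], [-1.27, 1.32], [0.08, 2.57], [-1.32, 4.46], [0.12, 2], [-2.74, 2.74]. Speed limits (rad/s): [2.22, 2.22, 3.01, 3.01, 3.14, 3.14, 3.14].

INTERFACE

Orientations are given as a rotation vector (axis times angle).
In Python, from cell import readout, cams, job gives the robot as it stands.
- The arm moves only by the tool drive_tool, never from a script. Its argument "commands" is a list of rows, each a list of 3 entries, a list of its own where there are three numbers: the turn, a rotation vector about the tool's x, y, z in rad, then the shift along the tool's x, y, z in cm, then the gripper's target within -1 to 1 (fully open at 1, half-way at 0, shut at -1). A call has 1 to 20 rows; each row is the pose to reach, as a shift and turn from the pose commanded when the call began, along the tool's axes at that moment; what a row does not reach only later rows make up. A row lasts 1/12 s, in which the tool goes at most 41.7 mm and 7.16 degrees, less where a joint would pass 70% of its speed; a pose out of reach is approached as far as the arm can. A call with a gripper value outside its range is refused whole. The fingers move at their own pace and stop on an object; "newtons" is the grip in N (left out, the last holds). Time passes only in rows, so rows that repeat a pose let the fingers close. It gives the time, the measured TCP pose, the force, the opening and the grip force at its end, in the units of the state.
- readout.observe(): the state, without advancing time (a new reading comes with each control period).
- cams.get_image(name): name is "side" or "top" or "wrist"; returns the picture (420x560x3 uint8, blue, green, red); there is no depth.
- cams.camera_info(name): a dict with "camera_matrix" (3x3 intrinsics, pixels), "k1" (the pictures are not rectified: a ray, as slopes to the right and down, at radius r is drawn at 1 + k1 r^2 times it, then the intrinsics apply), "R" (3x3) and "t" (3): a world point X has camera coordinates R X + t. Camera axes: x right, y down, z forward; pixel columns grow to the right and rows downward; lengths in m; the calibration is good to about 2 mm. A picture is of the moment at which its call begins: read the wrist's pose just before it. camera_info takes no time and is no camera call; for the wrist camera it gives the pose at the moment of the call.
- job.sign_off(): hands the job in; it is judged then, once.
The state is a dict: "clock": time; "joints": joint angles; "dq": joint speeds; "joint_efforts": joint torques, N m; "position": TCP position; "ee_rot": TCP orientation; "force": force on the tool from outside, world axes, zero at the start; "ft_torque": the same for the moment, N m; "width": opening from 0.0 (shut) to 1.0 (fully open); "gripper_force": force on a finger pad.
Only numpy, scipy, OpenCV 4.12 (cv2) and the standard library are available. Lean on these libraries where they do the work, as an engineer would, in place of code of your own. Each camera call takes 0.05 s, during which the arm holds its last target. There are 200 camera calls.

TASK

On the bench stand two small cream analysers, each with a round port on top under a dust cover that pivots on one pin: one cover is purple, the other orange. Swing the purple cover aside, counterclockwise as seen from above, until its port is completely uncovered, and leave it open; the orange cover must stay shut.

Things in the scene. Friction and masses are not known exactly. Their poses are not given: they have to be found in the camera images.
- purple_cover (a joint): Angle of the purple dust cover about its upright pin, rad: 0 = shut; grows as it turns counterclockwise seen from above, the only way it opens; end stop at 1.75. Starts at 0 to 0.15. No spring: friction (about 0.7 N at the post) holds it where left. A 5 mm plate: a 52 mm disc centred 48 mm from the pin, on a 20 mm wide arm. Shut, the disc is centred over the port, which is wholly clear from 0.97 on.
- purple_knob (a point): Centre of the top end of the purple grip post: a round upright post, 14 mm in diameter, 34 mm tall, standing on the cover's upper face near its free end, 60 mm from the pin's axis. Its top is 120 mm above the bench, the cover's upper face 86 mm. It can be pinched or pushed. The point moves with the cover.
- purple_pin (a point): Centre of the top of the steel pin head (12 mm across, 89 mm above the bench) on which the purple cover pivots; the pivot axis is vertical through it and fixed. The cream analyser below (150 x 140 mm, fixed to the bench) has a flat top 75 mm above the bench; its port is a steel rim 38 mm across with a black bore, centred 48 mm from the pin.
- orange_cover (a joint): Angle of the orange dust cover on the other, otherwise identical analyser, rad: 0 = shut, grows counterclockwise seen from above. It starts between 0 and 0.1 and is to be left alone.
There are look-alikes about, which are no part of the job. Leave any red or yellow look-alike of the part that bears purple_cover alone.

How it is judged:
By the outcome, as a careful person would: the job done as asked, in the order asked, and still so for the second after the job is handed in, with the robot touching nothing.
It also fails if it takes over 32 s, if anything falls off the work surface, if the arm or the gripper's body presses on something with over 40 N, if the wrist force passes 120 N, or if a joint passes its speed limit or range.

## Working session

There is one attempt and no reset: what is moved stays moved. The work goes in short steps, Python scripts to look and compute and a tool call to move; the robot and the scene stay as the last step left them, time stands still between calls to the robot, and variables do not carry over. Pictures are saved under pics/ and viewed, at most 10 in all, crops included, and the job is handed in when it is done.

Besides the shell and the picture viewer there is one more tool, called after "Call:" by a JSON object that holds its "fn" and its "kwargs". drive_tool: Moves the arm, as the interface text tells. Its arguments: {"type":"object","properties":{"commands":{"type":"array"},"newtons":{"type":"number"}},"required":["commands"]}

```bash
mkdir -p pics
python3 - <<'E'
from cell import readout,cams,job
import cv2
for n in("top","side"): cv2.imwrite(f"pics/{n}0.png",cams.get_image(n))
s=readout.observe();print(s["clock"],s["position"],s["ee_rot"],s["width"])
E
```

```text
0.1 [ 0.17061928 -0.60079995  0.22605785] [-3.11027750e+00 -4.33092536e-01  5.01016301e-04] 1.0033731280158942
```

View pics/top0.png

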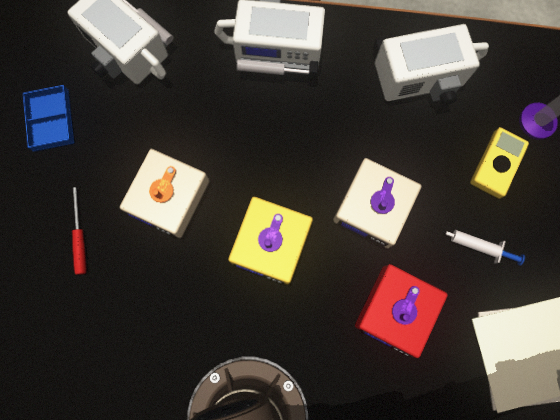

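View pics/side0.png

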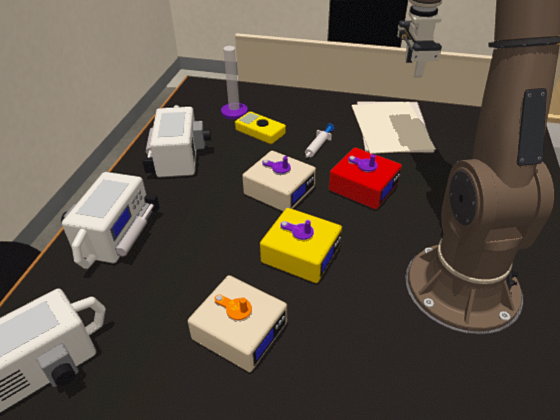

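The target is the cream analyser with the purple cover, around (380,200) in the top view and (280,175) in the side view. I'll enlarge both.

Run:
```python
import cv2,numpy as np
a=cv2.imread("pics/top0.png")[150:250,330:430];b=cv2.imread("pics/side0.png")[140:215,235:325]
a=cv2.resize(a,None,fx=4,fy=4,interpolation=cv2.INTER_CUBIC)
b=cv2.resize(b,(400,333),interpolation=cv2.INTER_CUBIC)
c=np.zeros((400,800,3),np.uint8);c[:,:400]=a;c[:333,400:]=b
cv2.imwrite("pics/crop.png",c)
from cell import cams
for n in("top","side"):
  i=cams.camera_info(n);print(n,i)
```

```text
top {'camera_matrix': array([[512.18710828,   0.        , 279.81568755],
       [  0.        , 512.18710828, 201.90122095],
       [  0.        ,   0.        ,   1.        ]]), 'k1': -0.06566208532040646, 'R': array([[ 0.10361986, -0.99460596,  0.00468098],
       [-0.97343263, -0.1023779 , -0.20481131],
       [ 0.20418578,  0.0166659 , -0.97879028]]), 't': array([-0.0687911 ,  0.46196025,  1.07985729])}
side {'camera_matrix': array([[488.13524238,   0.        , 283.67141476],
       [  0.        , 488.13524238, 211.64985662],
       [  0.        ,   0.        ,   1.        ]]), 'k1': -0.0014333696612746306, 'R': array([[-0.97451764, -0.22425349, -0.00507383],
       [-0.14656944,  0.65373031, -0.74239752],
       [ 0.16980215, -0.72273581, -0.66994043]]), 't': array([0.40800769, 0.16714921, 1.11765406])}
```

View pics/crop.png

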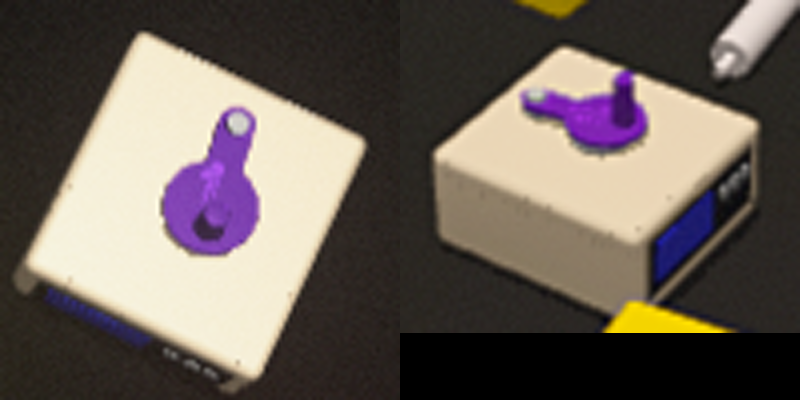

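The crop shows the pin at top px (389.2,180.5) and side px (265.8,161.4). The post top is at top px (384,202.8) and side px (285.4,156.4).

```bash
cat > h.py <<'E'
import numpy as np,cv2
from cell import cams,readout
from scipy.spatial.transform import Rotation as Rn
def ray(n,p,i=None):
    i=i or cams.camera_info(n)
    s=cv2.undistortPoints(np.array([[p]],float),i["camera_matrix"],np.array([i["k1"],0,0,0.]))[0,0]
    return -i["R"].T@i["t"], i["R"].T@np.r_[s,1]
def atz(n,p,z,i=None):
    c,d=ray(n,p,i);return c+d*(z-c[2])/d[2]
def totool(pt):
    s=readout.observe();return Rn.from_rotvec(s["ee_rot"]).inv().apply(np.array(pt)-s["position"])*100
E
python3 - <<'E'
from h import *
for n,a,b in(("top",(389.2,180.5),(384,202.8)),("side",(265.8,161.4),(285.4,156.4))):
  p=atz(n,a,.089);k=atz(n,b,.12);d=k-p
  print(n,p,k,np.hypot(*d[:2]),np.degrees(np.arctan2(d[1],d[0])))
print("disc",atz("top",(382.5,201.9),.086),atz("side",(235+206/4.444,140+118/4.444),.086))
corn=[atz("top",(330+x/4,150+y/4),.075) for x,y in((140,32),(365,143),(257,380),(30,265))];print(np.array(corn))
s=readout.observe();R=Rn.from_rotvec(s["ee_rot"]).as_matrix();print(R)
E
```

```text
top [ 0.52933748 -0.24981448  0.089     ] [ 0.47220603 -0.23573499  0.12      ] 0.05884075483449915 166.1558830979507
side [ 0.52449619 -0.24560669  0.089     ] [ 0.46803483 -0.23755267  0.12      ] 0.05703290703261117 171.88172075945087
disc [ 0.48160076 -0.2388877   0.086     ] [ 0.4789385  -0.23605324  0.086     ]
[[ 0.57841241 -0.19648149  0.075     ]
 [ 0.52889301 -0.32320899  0.075     ]
 [ 0.39347144 -0.27185156  0.075     ]
 [ 0.44269552 -0.1467233   0.075     ]]
[[ 9.61958870e-01  2.73193862e-01 -4.96261245e-04]
 [ 2.73194279e-01 -9.61958067e-01  1.25025945e-03]
 [-1.35819300e-04 -1.33827390e-03 -9.99999095e-01]]
```

Call:
{"fn": "drive_tool", "kwargs": {"commands": [[[0,0,0],[38.7,-26.9,0],1],[[0,0,0],[38.7,-26.9,0],1],[[0,0,0],[38.7,-26.9,0],1],[[0,0,0],[38.7,-26.9,0],1],[[0,0,0],[38.7,-26.9,0],1],[[0,0,0],[38.7,-26.9,0],1],[[0,0,0],[38.7,-26.9,0],1],[[0,0,0],[38.7,-26.9,0],1],[[0,0,0],[38.7,-26.9,0],1],[[0,0,0],[38.7,-26.9,0],1],[[0,0,0],[38.7,-26.9,0],1],[[0,0,0],[38.7,-26.9,0],1],[[0,0,0],[38.7,-26.9,0],1],[[0,0,0],[38.7,-26.9,0],1],[[0,0,0],[38.7,-26.9,0],1],[[0,0,0],[38.7,-26.9,0],1]]}}

```text
clock: 1.43
position: [0.4684, -0.2383, 0.2265]
ee_rot: [3.112, 0.429, -0.001]
force: [0.3, -0.4, -0.6]
width: 1.0
gripper_force: 0.0
```

Run:
```python
from h import *
import pickle
i=cams.camera_info("wrist");s=readout.observe()
cv2.imwrite("pics/w1.png",cams.get_image("wrist"));pickle.dump(i,open("w1.pkl","wb"))
print(s["clock"],s["position"],s["ee_rot"],s["dq"].round(3))
```

```text
1.4333 [ 0.46842476 -0.23827037  0.22651427] [ 3.11180435e+00  4.29148063e-01 -1.45718870e-03] [ 0.005 -0.001 -0.003  0.    -0.002 -0.001 -0.003]
```

View pics/w1.png

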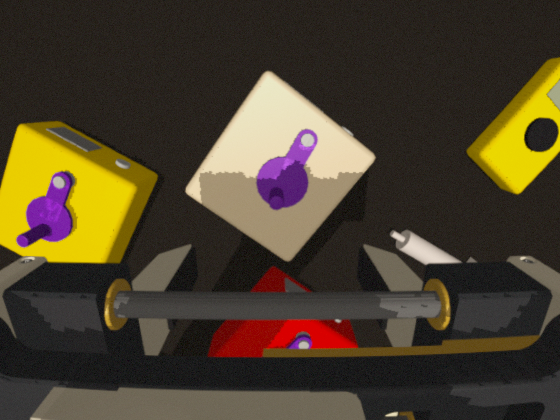

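The wrist view shows the pin at (307.5,140) and the post top at about (276,201).

Run:
```python
from h import *
import pickle
i=pickle.load(open("w1.pkl","rb"))
p=atz("wrist",(307.5,140),.089,i);k=atz("wrist",(276,201),.12,i);print(p,k,np.hypot(*(k-p)[:2]),np.degrees(np.arctan2(*(k-p)[1::-1])))
c=np.array([atz("wrist",q,.075,i) for q in((268,71),(375,157),(288,262),(186,191))]);print(c)
pin=np.array([.5275,-.248])
K=(k+[.47220603,-.23573499,.12]+[.46803483,-.23755267,.12])/3;print("K",K)
a0=np.arctan2(*(K[:2]-pin)[::-1])
print(totool([*K[:2],.093]))
T0=K[:2]
for da in np.radians(np.arange(0,76,5)):
  c,s=np.cos(da),np.sin(da);q=pin+np.array([[c,-s],[s,c]])@(T0-pin)
  R=Rn.from_rotvec(readout.observe()["ee_rot"]).inv()
  print(round(np.degrees(da)),(R.apply([*(q-T0),0])*100).round(2))
```

```text
[ 0.52990345 -0.25083232  0.089     ] [ 0.47291568 -0.23603257  0.12      ] 0.05887816860946792 165.44186574326878
[[ 0.58010185 -0.19813978  0.075     ]
 [ 0.5318119  -0.32310546  0.075     ]
 [ 0.39568648 -0.27147282  0.075     ]
 [ 0.44543858 -0.14646235  0.075     ]]
K [ 0.47105218 -0.23644008  0.12      ]
[ 0.29905933 -0.10519549 13.36366556]
0 [0. 0. 0.]
5 [-0.21  0.46  0.  ]
10 [-0.38  0.93  0.  ]
15 [-0.51  1.42  0.  ]
20 [-0.59  1.91  0.  ]
25 [-0.64  2.41  0.  ]
30 [-0.63  2.91  0.  ]
35 [-0.59  3.42  0.  ]
40 [-0.5   3.91  0.  ]
45 [-0.37  4.39  0.  ]
50 [-0.19  4.87  0.  ]
55 [0.02 5.32 0.  ]
60 [0.27 5.76 0.  ]
65 [0.56 6.17 0.  ]
70 [0.89 6.55 0.  ]
75 [1.25 6.9  0.  ]
```

Call:
{"fn": "drive_tool", "kwargs": {"commands": [[[0,0,0],[0.35,-0.1,4],1],[[0,0,0],[0.35,-0.1,8],1],[[0,0,0],[0.35,-0.1,11],1],[[0,0,0],[0.35,-0.1,12.6],1],[[0,0,0],[0.35,-0.1,13.2],1],[[0,0,0],[0.35,-0.1,13.2],1],[[0,0,0],[0.35,-0.1,13.2],1],[[0,0,0],[0.35,-0.1,13.2],-1],[[0,0,0],[0.35,-0.1,13.2],-1],[[0,0,0],[0.35,-0.1,13.2],-1],[[0,0,0],[0.35,-0.1,13.2],-1],[[0,0,0],[0.35,-0.1,13.2],-1],[[0,0,0],[0.35,-0.1,13.2],-1],[[0,0,0],[0.35,-0.1,13.2],-1],[[0,0,0],[0.35,-0.1,13.2],-1],[[0,0,0],[0.35,-0.1,13.2],-1]], "newtons": 12}}

```text
clock: 2.82
position: [0.4726, -0.2348, 0.0947]
ee_rot: [-3.112, -0.433, 0.0]
force: [-0.1, -0.5, 0.2]
width: 0.399
gripper_force: 0.0
```

Call:
{"fn": "drive_tool", "kwargs": {"commands": [[[0,0,0],[0,0,0],-1],[[0,0,0],[0,0,0],-1],[[0,0,0],[0,0,0],-1],[[0,0,0],[0,0,0],-1],[[0,0,0],[0,0,0],-1],[[0,0,0],[0,0,0],-1],[[0,0,0],[0,0,0],-1],[[0,0,0],[0,0,0],-1]]}}

```text
clock: 3.48
position: [0.4728, -0.2349, 0.0948]
ee_rot: [3.111, 0.433, 0.0]
force: [1.2, -0.2, -0.1]
width: 0.148
gripper_force: 12.0
```

Call:
{"fn": "drive_tool", "kwargs": {"commands": [[[0,0,0],[-0.23,0.46,0],-1],[[0,0,0],[-0.42,0.93,0],-1],[[0,0,0],[-0.57,1.43,0],-1],[[0,0,0],[-0.68,1.92,0],-1],[[0,0,0],[-0.74,2.43,0],-1],[[0,0,0],[-0.75,2.94,0],-1],[[0,0,0],[-0.73,3.46,0],-1],[[0,0,0],[-0.66,3.97,0],-1],[[0,0,0],[-0.55,4.47,0],-1],[[0,0,0],[-0.38,4.95,0],-1],[[0,0,0],[-0.19,5.42,0],-1],[[0,0,0],[0.05,5.88,0],-1],[[0,0,0],[0.33,6.31,0],-1],[[0,0,0],[0.65,6.7,0],-1],[[0,0,0],[0.65,6.7,0],-1],[[0,0,0],[0.65,6.7,0],-1]]}}

```text
clock: 4.82
position: [0.4981, -0.2979, 0.0948]
ee_rot: [3.111, 0.433, 0.002]
force: [0.1, -1.3, 0.0]
width: 0.148
gripper_force: 12.0
```

Run:
```python
from h import *
a=cams.get_image("top");cv2.imwrite("pics/t2.png",cv2.resize(a[130:270,300:460],None,fx=4,fy=4))
s=readout.observe();print(s["position"],s["force"],s["width"])
d=s["position"][:2]-[.529,-.25];print(np.hypot(*d),np.degrees(np.arctan2(d[1],d[0]))%360)
```

```text
[ 0.49786411 -0.29782785  0.09484622] [ 0.21458455 -0.54477041 -1.63592236] 0.14647679090250595
0.05706966578703939 236.9359036570723
```

View pics/t2.png

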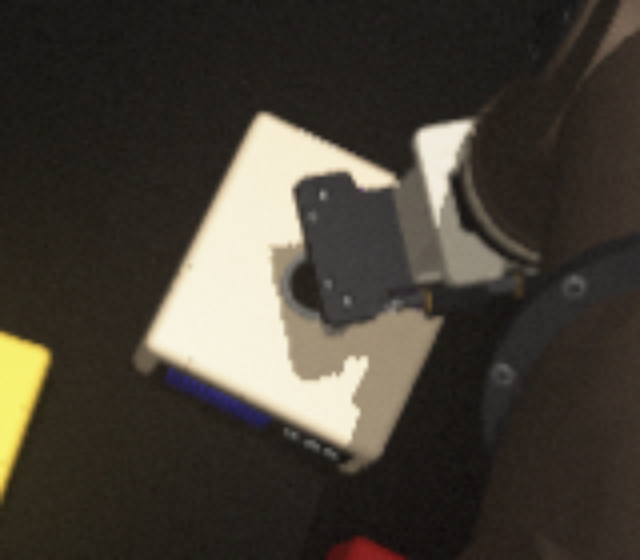

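The port rim shows at about (310,285) in the crop, with the cover turned about 70°. I'll release it and lift.

Call:
{"fn": "drive_tool", "kwargs": {"commands": [[[0,0,0],[0,0,0],0.2],[[0,0,0],[0,0,0],0.2],[[0,0,0],[0,0,0],0.2],[[0,0,0],[0,0,0],0.2],[[0,0,0],[0,0,0],0.2],[[0,0,0],[0,0,0],0.2],[[0,0,0],[0,0,0],0.2],[[0,0,0],[0,0,0],0.2],[[0,0,0],[0,0,0],0.2],[[0,0,0],[0,0,0],0.2],[[0,0,0],[0,0,-2],0.2],[[0,0,0],[0,0,-5],0.2],[[0,0,0],[0,0,-9],0.2],[[0,0,0],[0,0,-13],0.2],[[0,0,0],[0,0,-13],0.2]]}}

```text
clock: 6.12
position: [0.5008, -0.299, 0.2328]
ee_rot: [3.105, 0.432, 0.015]
force: [1.1, -0.4, 0.2]
width: 0.603
gripper_force: 0.0
```

Call:
{"fn": "drive_tool", "kwargs": {"commands": [[[0,0,0],[-4,3,0],0.2],[[0,0,0],[-8,6,0],0.2],[[0,0,0],[-11,9,0],0.2],[[0,0,0],[-14,12,0],0.2],[[0,0,0],[-17,15,0],0.2],[[0,0,0],[-19,18,0],0.2],[[0,0,0],[-21,20,0],0.2],[[0,0,0],[-21,20,0],0.2],[[0,0,0],[-21,20,0],0.2]]}}

```text
clock: 6.87
position: [0.3471, -0.5498, 0.224]
ee_rot: [3.113, 0.425, -0.002]
force: [1.3, 0.6, -0.4]
width: 0.601
gripper_force: 0.0
```

Run:
```python
from h import *
a=cams.get_image("top");cv2.imwrite("pics/t3.png",cv2.resize(a[110:300,110:460],None,fx=2.2,fy=2.2))
s=readout.observe();print(s["clock"],s["position"],s["force"],s["width"])
```

```text
6.9167 [ 0.34918387 -0.54763076  0.22423482] [-0.08275486  1.47256458  0.84690978] 0.6042315152788291
```

View pics/t3.png

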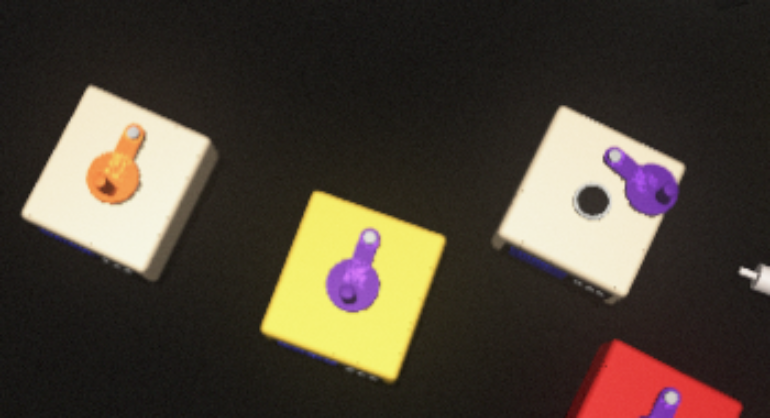

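The purple cover is swung well aside. Its port at (592,201) is fully clear, and the orange cover is still shut.

```bash
python3 -c "
from cell import job;print(job.sign_off())"
```

```text
the job is handed in; nothing more can be done
None
```

I swung the purple cover about 70° counterclockwise and left it open. The last top-view picture shows its port fully clear and the orange cover still shut. The arm was clear of everything, and I handed the job in at about 7 s.

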